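Seat the keyed tube rotor in the drive hub and hold it down

TASK

Lift the small tube rotor out of its parking stand, put its shaft into the hub of the drive unit and turn it, feeling rather than forcing, until the key slips into the keyway; then push it fully home, until the disc sits flat on the hub. A spring in the hub pushes it back out, so finish still gripping the rotor and pressing it home (I will do up the lock from below), and leave the other things where they are.

Things in the scene. Friction and masses are not known exactly. Their poses are not given: they have to be found in the camera images.
- rotor: Tube rotor, about 160 g, upright, parked in the stand. From below: steel shaft 14 mm in diameter, 36 mm long, lowest 6 mm tapered to a 7 mm flat tip; grey disc 72 mm in diameter, 12 mm thick (36 to 48 mm above the tip), with six dark tube pockets; grip bar on top. Origin: centre of the shaft's tip; z is the shaft axis, upward; the key is on the -x side.
- rotor_grip (a point): Middle of the grip bar on top of the rotor's disc, 72 mm above the shaft's tip, on the axis. The bar is 44 mm long (along the rotor's x), 22 mm thick (along y), with flat sides, and reaches from 48 to 90 mm above the tip.
- rotor_key (a point): Lower end of the rotor's key, 12 mm above the shaft's tip, on its outer face. The key is 5 mm wide, stands out on the -x side of the shaft to 11.5 mm from the axis and runs up to the disc. A small pointer on the disc's rim is above it. It starts facing roughly towards the robot (within about 30 degrees).
- drive_unit: White drive unit, 140 x 140 x 50 mm, fixed to the worktop; its front (-x, with dial and switch) faces roughly towards the robot. Origin: on the worktop under the hub's axis. The steel hub in the middle, 36 mm in diameter, stands 6 mm proud of the housing. It is braked and does not turn under gentle forces.
- hub_mouth (a point): Centre of the hub's bore at its flat top, 56 mm above the worktop; axes as the drive unit. Bore 16 mm in diameter, with one keyway 7 mm wide through the hub's side, open at the top. Its direction is not given: anywhere up to 35 degrees either side of the unit's front (-x). The rotor's key rests on the hub's top (tip 12 mm deep) until it meets the keyway.
- hub_seat (a point): On the bore's axis, 36 mm below the mouth: where the shaft's tip is when fully home, the disc's underside on the hub's top. A spring ejector in the bore meets the tip 26 mm below the mouth and pushes back with about 5 N, 8 N when fully home; if let go, the rotor is lifted about 10 mm.
- stand: Parking stand, fixed: aluminium block 56 x 56 mm on a 76 mm square rubber foot, 44 mm high in all, with a 26 mm hole in which the rotor's shaft hangs, the disc resting on the top. Origin: centre of its underside.
- pill_jar: White pill jar, 34 mm in diameter, 46 mm high; a bystander. Origin: centre of its underside.
- sample_pot: White sample pot, 43 mm in diameter, 84 mm high; a bystander. Origin: centre of its underside.
- saline_bottle: Small white bottle with cap, 34 mm in diameter, 79 mm high; a bystander. Origin: centre of its underside.
Not all that is in view belongs to the job. Leave any turquoise or yellow look-alike of the rotor alone.

How it is judged:
By the outcome, as a careful person would: the job done as asked, in the order asked, and still so for the second after the job is handed in, while the arm keeps its last pose, push and grip.
It also fails if it takes over 61 s, if anything falls off the work surface, if the arm or the gripper's body presses on something with over 40 N, if the wrist force passes 120 N, or if a joint passes its speed limit or range.

ROBOT

A 6-joint arm with a two-finger parallel gripper is mounted at the origin on a cart in front of the work surface, level with it; the furniture and walls round the work are solid. World frame = base frame: x ahead of the robot, y to its left, z up, the work surface at z = 0. Lengths are in mm, angles in rad, forces in N, time in s.
With the tool pointing down it reaches from about 275 to 750 mm from the base axis. Payload 10.2 kg.
Tool frame: the origin (TCP) lies between the finger pads; the fingertips stand 19 mm ahead of it and the grasp point (between the pads) is the TCP; z points along the fingers, y is the line along which they close (so a half turn about z gives the same grasp; the last joint's range is limited). The gripper opens to 85 mm and grips with 20 to 120 N. Pads are 22 mm wide; open, the fingers measure 114 mm over their backs; the gripper's body (76 mm by 85 mm) begins 54 mm behind the grasp point. The pads swing forward as they close: fully open they stand 13 mm farther back than shut.
Start: joints at [-1.345, 0.313, 1.498, -0, 1.331, -0.223], TCP at [227.778, -473.021, 250.294] pointing down, gripper open.
Joint ranges: [-2.94, 2.94], [-0.97, 2.17], [0.19, 2.56], [-1.23, 4.37], [0.02, 3.11], [-2.88, 2.88]. Speed limits (rad/s): [2.39, 2.39, 3.01, 3.14, 3.14, 3.14].

INTERFACE

Orientations are given as [roll, pitch, yaw] about the fixed x, y, z axes, in that order (R = Rz(yaw) Ry(pitch) Rx(roll)).
In Python, from cell import ctrl gives the robot as it stands.
- The arm moves only by the shell command python3 -m inch 'ROWS' [OPENING] [FORCE]. ROWS is 1 to 5 rows, one to a line, with the numbers parted by commas; each row has 6 numbers: dx, dy, dz in normalised numbers (1 is 750 mm), then a rotation vector rx, ry, rz in normalised numbers (1 is pi/2 rad); each row is the pose to reach, as a shift and turn from the pose commanded when the command began, along the tool's axes at that moment; what a row does not reach only later rows make up. A row lasts 1/12 s, in which the tool goes at most 41.7 mm and 0.125 rad, less where a joint would pass 70% of its speed; a pose out of reach is approached as far as the arm can. OPENING is the finger opening in mm, set as the command begins (- or left out keeps the last). The fingers move at their own pace and stop on an object; FORCE is the grip in N (left out, the last holds). Time passes only in rows, so rows that do not move let the fingers close. It prints the time, the measured TCP pose, the force, the opening and the grip force at its end. A shift or turn number past 1, either way, is cut back to 1. Input that does not fit is refused with a message, and nothing moves.
- ctrl.state(): the state, without advancing time (a new reading comes with each control period).
- ctrl.read_camera(name): name is "scene" or "top" or "wrist"; returns the picture (420x560x3 uint8, red, green, blue); there is no depth.
- ctrl.calibration(name): a dict with "intrinsics" (3x3 intrinsics, pixels), "rvec" (rotation vector, rad) and "tvec" (3), from world to camera coordinates, as OpenCV has them; the wrist camera has in their place "T_tool_cam" (4x4, takes a point from camera to tool coordinates, whose origin is the TCP and whose axes are the flange's). Camera axes: x right, y down, z forward; pixel columns grow to the right and rows downward; lengths in mm; the calibration is good to about 2 mm. A picture is of the moment at which its call begins: read the wrist's pose just before it. calibration takes no time and is no camera call.
- ctrl.hand_in(): hands the job in; it is judged then, once.
Trained networks look in the newest picture that a camera, given by its name, has taken for a name from the list of things; names that differ only in an ending like _2 or _b are one class to them, and where a whole thing is asked for, a point or a joint stands for the part that bears it (a point fixed in the world has none). Each returns a list of dicts, best first, with "p" (0 to 1); they miss things now and then, are a little off and sometimes report something else, mostly with a low value. They report only what shows in the picture. A call takes as long as a camera call. They do not tell look-alikes from the thing itself.
- ctrl.find_in(camera, thing): "rect" ([left, top, width, height] in pixels, round what is visible of it).
The state is a dict: "t": time; "qpos": joint angles; "qvel": joint speeds; "effort": joint torques, N m; "position": TCP position; "orientation": TCP orientation; "contact_force": force on the tool from outside, world axes, zero at the start; "ft_torque": the same for the moment, N m; "gripper_width": finger opening in mm; "grip_force": force on a finger pad.
Only numpy, scipy, OpenCV 4.12 (cv2) and the standard library are available. Lean on these libraries where they do the work, as an engineer would, in place of code of your own. Each camera call takes 0.05 s, during which the arm holds its last target. There are 200 camera calls.

## Working session

There is one attempt and no reset: what is moved stays moved. The work goes in short steps, Python scripts to look and compute and a shell command to move; the robot and the scene stay as the last step left them, time stands still between calls to the robot, and variables do not carry over. Pictures are saved under pics/ and viewed, at most 10 in all, crops included, and the job is handed in when it is done.

```bash
ls; mkdir -p pics
cat > h.py <<'E'
import numpy as np, cv2
from cell import ctrl
from scipy.spatial.transform import Rotation as R
def snap(n,f=None):
    im=ctrl.read_camera(n)
    if f: cv2.imwrite('pics/'+f,im[:,:,::-1])
    return im
def cam(n):
    "K, R, t world->cam"
    c=ctrl.calibration(n)
    K=np.array(c['intrinsics'],float)
    if 'rvec' in c: return K,R.from_rotvec(np.ravel(c['rvec'])).as_matrix(),np.ravel(c['tvec'])
    s=ctrl.state();T=np.eye(4);T[:3,:3]=R.from_euler('xyz',s['orientation']).as_matrix();T[:3,3]=s['position']
    W=np.linalg.inv(T@np.array(c['T_tool_cam']));return K,W[:3,:3],W[:3,3]
def ray(C,uv):
    K,Rm,t=C;d=Rm.T@np.linalg.solve(K,[*uv,1]);return -Rm.T@t,d/np.linalg.norm(d)
def onz(C,uv,z):
    o,d=ray(C,uv);return o+d*(z-o[2])/d[2]
def proj(C,P):
    K,Rm,t=C;p=K@(Rm@np.asarray(P,float)+t);return p[:2]/p[2]
def tri(*rs):
    A=sum(np.eye(3)-np.outer(d,d) for o,d in rs);b=sum((np.eye(3)-np.outer(d,d))@o for o,d in rs)
    X=np.linalg.solve(A,b);return X,[float(np.linalg.norm(np.cross(X-o,d))) for o,d in rs]
E
python3 - <<'E'
from h import *
a=snap('scene');b=snap('top')
cv2.imwrite('pics/a.png',np.hstack([cv2.resize(x,(400,300),interpolation=cv2.INTER_AREA) for x in (a,b)])[:,:,::-1]) if 0 else None
cv2.imwrite('pics/scene0.png',a[:,:,::-1]);cv2.imwrite('pics/top0.png',b[:,:,::-1])
for c in('scene','top'):
  for n in('rotor','rotor_grip','rotor_key','drive_unit','hub_mouth','stand'):
    print(c,n,[(np.round(d['rect'],0).tolist(),round(d['p'],2)) for d in ctrl.find_in(c,n)][:4])
s=ctrl.state();print(s['t'],s['position'],s['orientation'],s['contact_force'])
E
```

```text
pics
scene rotor [([232.0, 257.0, 35.0, 36.0], 0.82), ([292.0, 235.0, 30.0, 34.0], 0.77), ([267.0, 294.0, 36.0, 36.0], 0.66), ([358.0, 243.0, 31.0, 35.0], 0.65)]
scene rotor_grip [([293.0, 237.0, 30.0, 34.0], 0.94), ([231.0, 255.0, 35.0, 40.0], 0.87), ([357.0, 245.0, 31.0, 36.0], 0.78), ([268.0, 295.0, 36.0, 35.0], 0.58)]
scene rotor_key [([268.0, 297.0, 38.0, 34.0], 0.75), ([293.0, 236.0, 33.0, 34.0], 0.65), ([233.0, 256.0, 33.0, 39.0], 0.59), ([359.0, 242.0, 31.0, 37.0], 0.56)]
scene drive_unit [([350.0, 172.0, 74.0, 66.0], 0.61), ([292.0, 236.0, 30.0, 36.0], 0.19)]
scene hub_mouth [([348.0, 173.0, 74.0, 64.0], 0.57)]
scene stand [([284.0, 260.0, 44.0, 28.0], 0.74), ([349.0, 174.0, 70.0, 63.0], 0.41)]
top rotor [([263.0, 248.0, 30.0, 34.0], 0.96), ([204.0, 238.0, 33.0, 29.0], 0.95), ([212.0, 286.0, 31.0, 32.0], 0.77), ([356.0, 207.0, 78.0, 76.0], 0.7)]
top rotor_grip [([262.0, 252.0, 28.0, 27.0], 0.85), ([213.0, 288.0, 30.0, 28.0], 0.66), ([204.0, 235.0, 33.0, 29.0], 0.57), ([308.0, 290.0, 34.0, 35.0], 0.56)]
top rotor_key [([211.0, 288.0, 30.0, 31.0], 0.97), ([312.0, 287.0, 31.0, 34.0], 0.97), ([262.0, 246.0, 26.0, 34.0], 0.86), ([205.0, 236.0, 28.0, 28.0], 0.58)]
top drive_unit [([360.0, 208.0, 74.0, 75.0], 0.57)]
top hub_mouth [([358.0, 206.0, 76.0, 76.0], 0.78)]
top stand [([256.0, 247.0, 37.0, 34.0], 0.78)]
0.7 [ 227.76434165 -473.03096871  250.29018826] [-3.14158940e+00  1.27796610e-05  4.48767519e-01] [-0.4563832   0.15456365 -0.51073002]
```

View pics/scene0.png

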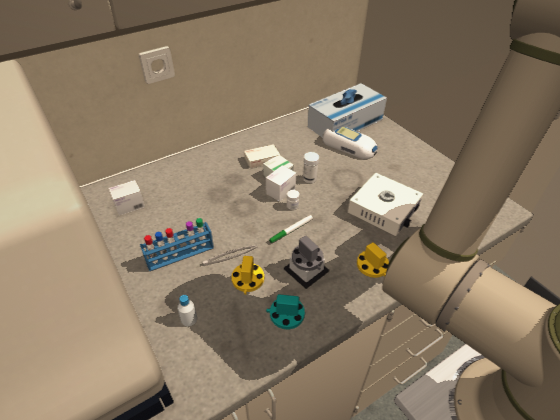

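View pics/top0.png

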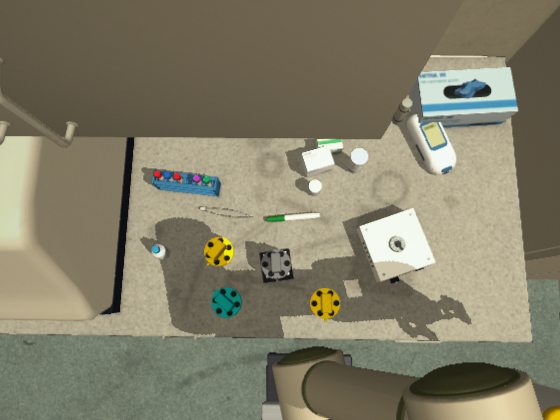

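Grey rotor in its stand: scene (307,252), top (276,264). It could be confused with yellow at scene (248,272)/top (219,250), turquoise (287,310)/(227,302), and yellow (374,262)/(325,303). I choose the grey one on the black-footed stand. The drive unit is at scene (386,203), top (397,243).

Run:
```python
from h import *
S,T=cam('scene'),cam('top')
for n,a,b in(('bar top',(308,240),(275,264)),('hub',(387,196),(397.5,244))):
  print(n,tri(ray(S,a),ray(T,b)))
for c,n in((S,'S'),(T,'T')):print(n,-c[1].T@c[2])
print('corners top z50',[onz(T,p,50).round(0) for p in((360,222),(415,209),(434,264),(378,281))])
print('dist yel',onz(T,(325,303),60),onz(T,(219,250),60),onz(T,(227,302),60))
a=cv2.imread('pics/scene0.png')[215:305,250:350];b=cv2.imread('pics/top0.png')[230:300,240:310]
cv2.imwrite('pics/crop1.png',np.hstack([cv2.resize(a,(390,390),interpolation=2),cv2.resize(b,(390,390),interpolation=2)]))
print(ctrl.calibration('wrist'))
```

```text
bar top (array([472.66188307, 130.00175021, 109.44283757]), [2.2534380210417955, 2.253438021041902])
hub (array([ 528.33278089, -164.9907815 ,   49.57378562]), [0.02764977896018997, 0.027649778960152076])
S [  3.1024034  520.99959089 797.35026823]
T [ 389.02289346  110.16824815 1064.75060246]
corners top z50 [array([581., -76.,  50.]), array([ 615., -211.,   50.]), array([ 481., -250.,   50.]), array([ 439., -115.,   50.])]
dist yel [386.3235527   11.50691907  60.        ] [506.89313589 263.73650309  60.        ] [385.26083452 240.00193461  60.        ]
{'intrinsics': array([[315.08395825,   0.        , 282.88464683],
       [  0.        , 315.08395825, 207.47398787],
       [  0.        ,   0.        ,   1.        ]]), 'T_tool_cam': array([[-1.06497987e-03, -9.65780741e-01, -2.59357717e-01,
         6.66586005e+01],
       [ 9.99998736e-01, -7.22367660e-04, -1.41630545e-03,
         7.28262634e-01],
       [ 1.18048890e-03, -2.59358897e-01,  9.65780290e-01,
        -1.24706204e+02],
       [ 0.00000000e+00,  0.00000000e+00,  0.00000000e+00,
         1.00000000e+00]])}
```

View pics/crop1.png

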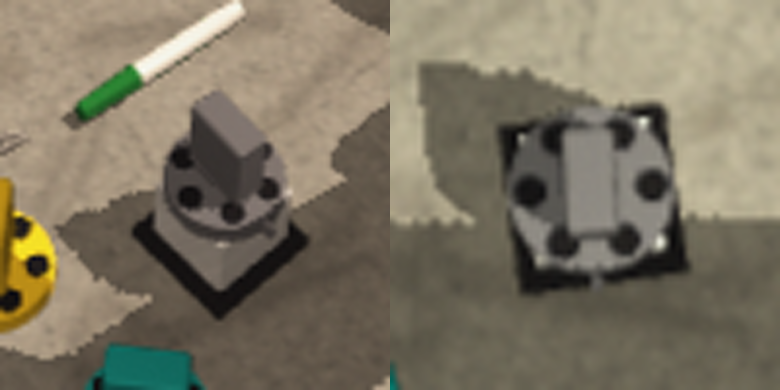

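The rows are not in the units I measure in: shifts go in shares of 750 mm and turns go in shares of pi/2 rad. I convert before sending: 180 mm is 0.24, -17.6 mm is -0.0235, 0.449 rad is 0.2858.

```bash
python3 -m inch '0.048,-0.0235,0,0,0,0.0637
0.096,-0.0467,0,0,0,0.1273
0.144,-0.0707,0,0,0,0.191
0.192,-0.0933,0,0,0,0.2546
0.24,-0.1173,0,0,0,0.2858'; python3 -m inch '0.032,-0.04,0,0,0,0
0.064,-0.08,0,0,0,0
0.096,-0.12,0,0,0,0
0.128,-0.16,0,0,0,0
0.1573,-0.2013,0,0,0,0'; python3 -m inch '0,0,0,0,0,0
0,0,0,0,0,0
0,0,0,0,0,0'
python3 - <<'E'
from h import *
C=cam('wrist');a=snap('wrist','w1.png');np.savez('c1.npz',*C)
print(ctrl.state()['position'],ctrl.state()['orientation'],ctrl.state()['qvel'].round(3) if hasattr(ctrl.state()['qvel'],'round') else 0)
print(proj(C,(528,-165,56)),ctrl.find_in('wrist','drive_unit')[:2],ctrl.find_in('wrist','hub_mouth')[:2])
E
```

```text
t: 1.12
position: [352.6, -314.1, 250.4]
orientation: [3.141, -0.0, -0.006]
contact_force: [0.9, 0.3, 0.1]
gripper_width: 85.7
grip_force: 0.0
t: 1.53
position: [470.8, -163.0, 250.5]
orientation: [3.141, -0.001, -0.0]
contact_force: [-0.7, -0.8, 0.7]
gripper_width: 85.4
grip_force: 0.0
t: 1.78
position: [469.6, -164.9, 250.2]
orientation: [3.141, 0.0, 0.0]
contact_force: [-0.3, -0.7, 0.1]
gripper_width: 85.2
grip_force: 0.0
[ 469.41358064 -165.39211351  250.28015495] [ 3.14141401e+00  1.91454718e-04 -1.12696759e-03] [-0.015 -0.001  0.001  0.001 -0.001  0.001]
[283.15160296 131.55301451] [{'rect': [182.4, 28.4, 179.9, 188.3], 'p': 0.67}] []
```

View pics/w1.png

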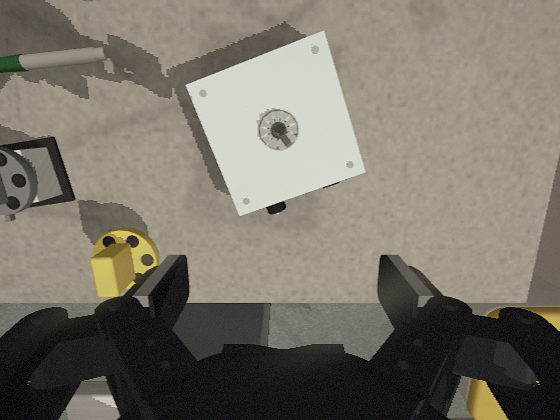

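The picture shows the drive unit with the hub at (278,129), its keyway pointing to about (290,145), and the dial and switch at the front near (277,208). I'll take a second view and measure the hub and keyway.

Converted, -80 mm is -0.1067, -75 mm is -0.1.

```bash
python3 -m inch '0,-0.0533,0,0,0,0
0,-0.1,0,0,0,0
0,-0.1067,0,0,0,0
0,-0.1067,0,0,0,0
0,-0.1067,0,0,0,0' | tail -5 | head -2
python3 - <<'E'
from h import *
C2=cam('wrist');b=snap('wrist','w2.png');np.savez('c2.npz',*C2)
z=np.load('c1.npz');C1=[z[k] for k in z]
a=cv2.imread('pics/w1.png')[:,:,::-1]
def rect(im,C,c,h=56):
    "ortho view of plane z=h, 4px/mm, up=+x, left=+y"
    M=[];W=[]
    for dx,dy in((25,25),(25,-25),(-25,-25),(-25,25)):
        M.append(proj(C,(c[0]+dx,c[1]+dy,h)));W.append((200-8*dy,200-8*dx))
    return cv2.warpPerspective(im,cv2.getPerspectiveTransform(np.float32(M),np.float32(W)),(400,400),flags=cv2.INTER_CUBIC)
c=np.array([528,-165.])
out=[rect(a,C1,c),rect(b,C2,c)]
for o in out:
    g=cv2.medianBlur(cv2.cvtColor(o.copy(),cv2.COLOR_RGB2GRAY),7)
    q=cv2.HoughCircles(g,cv2.HOUGH_GRADIENT,1.5,200,param1=80,param2=15,minRadius=125,maxRadius=160)
    q2=cv2.HoughCircles(g,cv2.HOUGH_GRADIENT,1.5,200,param1=80,param2=12,minRadius=52,maxRadius=76)
    print(q,q2)
cv2.imwrite('pics/hub.png',np.hstack(out)[:,:,::-1])
E
```

```text
position: [469.8, -85.5, 250.4]
orientation: [3.141, -0.0, -0.001]
[[[165.75 185.25 150.8 ]]] [[[161.25 186.75  63.55]
  [ 21.75  17.25  75.1 ]
  [263.25   5.25  64.6 ]
  [299.25 345.75  55.9 ]]]
[[[153.75 185.25 154.1 ]]] [[[153.75 195.75  75.1 ]
  [ 21.75  17.25  75.1 ]
  [128.25 395.25  65.05]]]
```

View pics/hub.png

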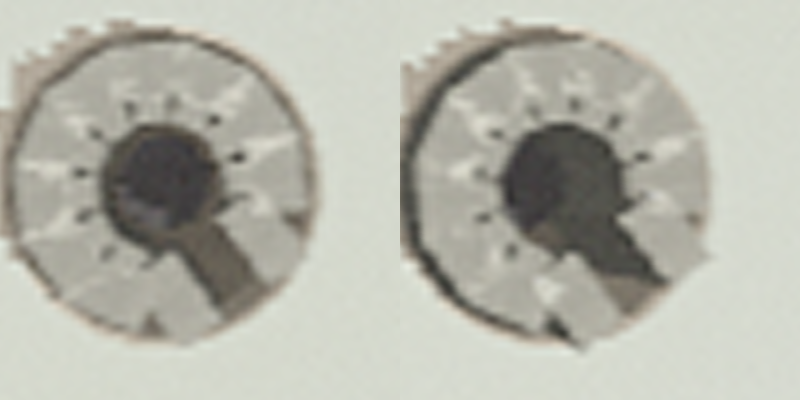

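Converted, -200 mm is -0.2667, -160 mm is -0.2133.

```bash
python3 -m inch '-0.0107,-0.0533,0,0,0,0
-0.0213,-0.1067,0,0,0,0
-0.032,-0.16,0,0,0,0
-0.0427,-0.2133,0,0,0,0
-0.0533,-0.2667,0,0,0,0'|head -2; python3 -m inch '0,-0.02,0,0,0,0
0,-0.02,0,0,0,0
0,-0.02,0,0,0,0
0,-0.02,0,0,0,0'|head -2
python3 - <<'E'
from h import *
C3=cam('wrist');b=snap('wrist','w3.png');np.savez('c3.npz',*C3)
print(ctrl.find_in('wrist','rotor_grip')[:2],ctrl.find_in('wrist','rotor')[:2],proj(C3,(470,128,98)))
z=np.load('c2.npz');C2=[z[k] for k in z];a=cv2.imread('pics/w2.png')[:,:,::-1]
p2=proj(C2,(470,128,98)).astype(int);p3=proj(C3,(470,128,98)).astype(int);o=[]
print('offs',p2,p3)
for im,p in((a,p2),(b,p3)):
    x,y=max(p[0]-65,0),max(p[1]-65,0);print(x,y);o.append(cv2.resize(im[y:y+130,x:x+130],(390,390),interpolation=2))
cv2.imwrite('pics/rot.png',np.hstack(o)[:,:,::-1])
E
```

```text
t: 2.82
position: [429.7, 115.7, 250.4]
t: 3.15
position: [430.4, 129.0, 250.2]
[{'rect': [245.0, 106.2, 73.0, 79.8], 'p': 0.76}, {'rect': [101.8, 75.8, 80.6, 78.3], 'p': 0.76}] [{'rect': [246.1, 105.2, 69.8, 79.4], 'p': 0.96}, {'rect': [352.4, 196.2, 73.1, 63.0], 'p': 0.96}] [284.05070209 155.03071296]
offs [ 47 199] [284 155]
0 134
219 90
```

View pics/rot.png

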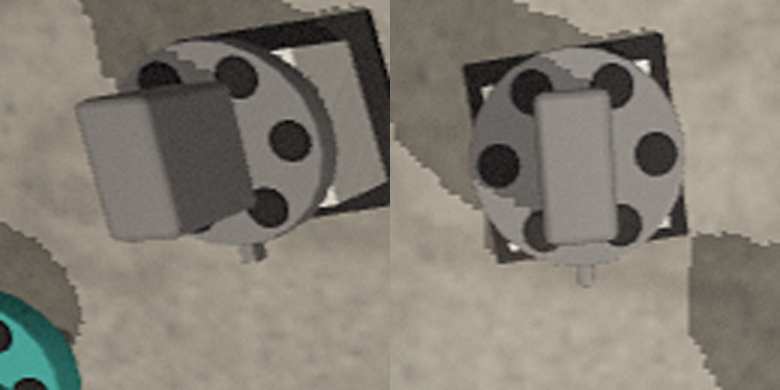

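The crops show the grey rotor with its pointer facing the robot, at right crop (585,272). The bar top corners are about (537,93), (609,90), (617,242) and (546,244).

Run:
```python
from h import *
L=lambda n:(lambda z:[z[k] for k in z])(np.load(n))
C2,C3=L('c2.npz'),L('c3.npz')
A=np.array([(78,105),(150,95),(180,238),(113,242)])/3+[0,134]
B=(np.array([(537,93),(609,90),(617,242),(546,244)])-[390,0])/3+[219,90]
X=[];
for a,b in zip(A,B):
    x,r=tri(ray(C2,a),ray(C3,b));X.append(x);print(x.round(1),np.round(r,1))
print('mean',np.mean(X,0))
Z=[onz(C3,b,98) for b in B];print('z98',np.mean(Z,0).round(1),np.round(Z,1).tolist())
d=(Z[0]+Z[1]-Z[2]-Z[3])/2;print('len',np.linalg.norm(d),'yaw',np.arctan2(d[1],d[0]))
S3=onz(C3,np.array([585-390,272])/3+[219,90],50);c=np.mean(Z,0);print('pointer yaw',np.arctan2(*(c-S3)[[1,0]]), S3)
s=ctrl.state();print(s['position'],s['orientation'])
```

```text
[498.1 141.5  97.8] [0.5 0.5]
[499.8 121.2  95.5] [0.4 0.4]
[456.6 118.7  98. ] [0.3 0.3]
[455.7 139.5  97.9] [0.1 0.1]
mean [477.54056183 130.23142385  97.2642464 ]
z98 [477.5 130.2  98. ] [[498.6, 141.5, 98.0], [499.4, 121.2, 98.0], [456.3, 118.7, 98.0], [455.8, 139.5, 98.0]]
len 43.02729199909974 yaw 0.05285555479922884
pointer yaw 0.058518692685523455 [438.75259903 127.97050213  50.        ]
[430.25018225 129.09891697 250.24547145] [ 3.14144138e+00  9.51832125e-05 -2.41263418e-03]
```

Converted, 130 mm is 0.1733, 115 mm is 0.1533, -0.055 rad is -0.035.

```bash
python3 -m inch '0.032,-0.0007,0.0267,0,0,-0.0318
0.0627,-0.0013,0.06,0,0,-0.035
0.0627,-0.0013,0.1067,0,0,-0.035
0.0627,-0.0013,0.1533,0,0,-0.035
0.0627,-0.0013,0.1733,0,0,-0.035'; python3 -m inch '0,0,0.0267,0,0,0
0,0,0.0467,0,0,0
0,0,0.0533,0,0,0
0,0,0.0533,0,0,0
0,0,0.0533,0,0,0'; python3 -m inch '0,0,0,0,0,0
0,0,0,0,0,0
0,0,0,0,0,0
0,0,0,0,0,0
0,0,0,0,0,0' 10 50;python3 -m inch '0,0,0,0,0,0
0,0,0,0,0,0
0,0,0,0,0,0
0,0,0,0,0,0
0,0,0,0,0,0'
```

```text
t: 3.72
position: [475.4, 130.3, 116.2]
orientation: [-3.142, 0.006, 0.053]
contact_force: [-0.9, -1.1, -0.7]
gripper_width: 85.2
grip_force: 0.0
t: 4.13
position: [477.3, 130.9, 80.9]
orientation: [3.142, -0.001, 0.054]
contact_force: [0.2, 0.5, 1.0]
gripper_width: 85.7
grip_force: 0.0
t: 4.55
position: [477.0, 131.4, 80.6]
orientation: [3.142, -0.001, 0.055]
contact_force: [-0.3, 1.2, -0.1]
gripper_width: 25.8
grip_force: 0.0
t: 4.97
position: [477.1, 131.4, 80.6]
orientation: [-3.142, -0.001, 0.055]
contact_force: [-1.2, 0.3, 6.0]
gripper_width: 21.7
grip_force: 49.8
```

Converted, -110 mm is -0.1467, -95 mm is -0.1267.

```bash
python3 -m inch '0,0,-0.0133,0,0,0
0,0,-0.04,0,0,0
0,0,-0.08,0,0,0
0,0,-0.1267,0,0,0
0,0,-0.1467,0,0,0' - 70; python3 -m inch '0,0,0,0,0,0
0,0,0,0,0,0
0,0,0,0,0,0'
python3 - <<'E'
from h import *
C=cam('wrist');b=snap('wrist','w4.png');cv2.imwrite('pics/g4.png',b[100:400,130:430][:,:,::-1])
a=snap('scene','s4.png')
o=proj(cam('scene'),(477,131,150)).astype(int);print(o)
c=a[o[1]-60:o[1]+90,o[0]-75:o[0]+75]
cv2.imwrite('pics/g4.png',np.hstack([cv2.resize(b,(533,400)),cv2.resize(c,(267,400))])[:,:,::-1]) 
s=ctrl.state();print(s['position'],s['contact_force'],s['ft_torque'])
E
```

```text
t: 5.38
position: [477.7, 131.4, 194.4]
orientation: [3.141, -0.005, 0.055]
contact_force: [0.1, -0.5, -1.5]
gripper_width: 21.1
grip_force: 68.4
t: 5.63
position: [476.1, 131.3, 189.1]
orientation: [-3.142, 0.002, 0.055]
contact_force: [-0.4, 0.4, -2.6]
gripper_width: 20.9
grip_force: 68.4
[308 226]
[476.19550849 131.29260838 188.92335625] [-0.00222473  0.33153137 -1.69669985] [-0.03350592 -0.00384249  0.02104646]
```

View pics/g4.png

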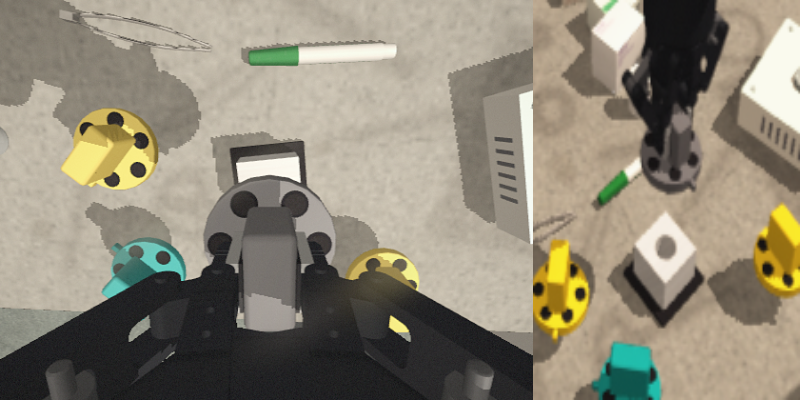

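The rotor is held upright with its pointer at the front, and the stand hole is empty. Next I move over the hub with the yaw set to the keyway.

Converted, 194 mm is 0.2587, 153 mm is 0.204.

```bash
python3 -m inch '0.0067,0.04,0,0,0,0
0.0133,0.0933,0,0,0,0
0.02,0.148,0,0,0,0
0.0267,0.204,0,0,0,0
0.0333,0.2587,0,0,0,0'|head -2; python3 -m inch '0.0067,0.048,0,0,0,-0.07
0.012,0.088,0,0,0,-0.1401
0.016,0.12,0,0,0,-0.2101
0.0173,0.1333,0,0,0,-0.2801
0.0173,0.1333,0,0,0,-0.3533'; python3 -m inch '0,0,0,0,0,0
0,0,0,0,0,0
0,0,0,0,0,0'
python3 - <<'E'
from h import *
b=snap('wrist','w5.png')
T,C=cam('top'),cam('wrist');t=snap('top','t5.png')
s=ctrl.state();p=np.array(s['position']);print(p,s['orientation'],s['contact_force'],s['ft_torque'],s['qpos'])
u=proj(C,(530,-160,56)).astype(int);print(u)
a=snap('scene');o=proj(cam('scene'),(530,-160,90)).astype(int);print(o)
c=a[o[1]-45:o[1]+45,o[0]-34:o[0]+34]
cv2.imwrite('pics/g5.png',np.hstack([cv2.resize(b,(490,367)),cv2.resize(c,(277,367),interpolation=2)])[:,:,::-1])
E
```

```text
t: 6.15
position: [512.0, -62.5, 189.3]
t: 6.57
position: [530.6, -162.2, 188.8]
orientation: [-3.14, 0.001, 0.612]
contact_force: [-0.1, -0.0, -2.2]
gripper_width: 21.5
grip_force: 68.8
t: 6.82
position: [530.7, -159.4, 189.8]
orientation: [-3.141, 0.0, 0.607]
contact_force: [-0.2, 0.0, -2.0]
gripper_width: 21.1
grip_force: 68.9
[ 530.81688148 -159.40005965  190.12528161] [-3.14123060e+00  1.82930450e-04  6.08385755e-01] [ 0.14221041 -0.42402354 -2.29263051] [ 0.00796708 -0.01674075  0.08921307] [-5.03133735e-01  4.28816501e-01  1.49503364e+00 -3.70565055e-06
  1.21814813e+00  4.59278150e-01]
[282 205]
[388 184]
```

View pics/g5.png

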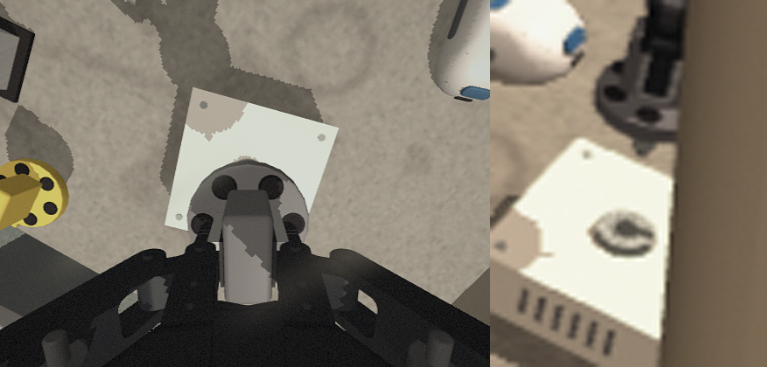

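Converted, 53 mm is 0.0707, 40 mm is 0.0533.

```bash
python3 -m inch '-0.0007,0,0.0267,0,0,0
-0.0013,0.0003,0.0533,0,0,0
-0.0013,0.0003,0.0707,0,0,0
-0.0013,0.0003,0.0707,0,0,0
-0.0013,0.0003,0.0707,0,0,0'; python3 -m inch '0,0,0.0053,0,0,0
0,0,0.0093,0,0,0
0,0,0.0133,0,0,0
0,0,0.0173,0,0,0
0,0,0.0173,0,0,0';python3 - <<'E'
from h import *
s=ctrl.state();print(s['position'],s['contact_force'],s['ft_torque'])
E
```

```text
t: 7.38
position: [530.1, -160.4, 137.4]
orientation: [-3.141, 0.0, 0.609]
contact_force: [-0.5, 0.2, -1.7]
gripper_width: 20.9
grip_force: 69.0
t: 7.8
position: [530.0, -160.5, 123.8]
orientation: [-3.141, 0.0, 0.61]
contact_force: [-0.0, 0.3, -2.2]
gripper_width: 21.0
grip_force: 69.0
[ 529.98164978 -160.52018497  123.82492957] [-0.04022035  0.3390338  -2.19883996] [-0.02490918  0.0087015   0.01517174]
```

Converted, 5.5 mm is 0.0073, 4.5 mm is 0.006.

```bash
python3 -m inch '0,0,0.002,0,0,0
0,0,0.004,0,0,0
0,0,0.006,0,0,0
0,0,0.0073,0,0,0
0,0,0.0073,0,0,0'|head -4; python3 -m inch '0,0,0.0013,0,0,0
0,0,0.0027,0,0,0
0,0,0.004,0,0,0
0,0,0.004,0,0,0'|head -4;python3 - <<'E'
from h import *
s=ctrl.state();print(s['position'],s['contact_force'],s['ft_torque'])
E
```

```text
t: 8.22
position: [529.9, -160.5, 118.4]
orientation: [-3.141, 0.0, 0.61]
contact_force: [-1.8, 0.9, -2.3]
t: 8.55
position: [530.0, -160.5, 115.5]
orientation: [-3.141, 0.0, 0.61]
contact_force: [-1.7, 0.2, -1.6]
[ 529.95065754 -160.51889952  115.51306515] [-1.69778267  0.20970357 -1.59456508] [0.21363033 0.55536047 0.00775894]
```

Converted, 3 mm is 0.004, 2 mm is 0.0027.

```bash
python3 -m inch '-0.0004,-0.0003,0.0013,0,0,0
-0.0004,-0.0003,0.0027,0,0,0
-0.0004,-0.0003,0.004,0,0,0
-0.0004,-0.0003,0.004,0,0,0'|head -4;python3 - <<'E'
from h import *
s=ctrl.state();print(s['position'],s['contact_force'],s['ft_torque'])
E
```

```text
t: 8.88
position: [529.8, -160.6, 112.6]
orientation: [-3.142, -0.0, 0.61]
contact_force: [-1.4, 0.6, -1.8]
[ 529.82228023 -160.6310748   112.60404792] [-1.43990727  0.56770213 -1.83591427] [0.13086376 0.37522899 0.0072434 ]
```

At 112.6 the key is about 4 mm below the hub top, with no axial force or yaw torque, so it is in the keyway. I continue gently against the spring.

Converted, 8 mm is 0.0107, 6 mm is 0.008.

```bash
python3 -m inch '-0.0004,0,0.0027,0,0,0
-0.0004,0,0.0053,0,0,0
-0.0004,0,0.008,0,0,0
-0.0004,0,0.0107,0,0,0
-0.0004,0,0.0107,0,0,0'|head -4;python3 -m inch '-0.0003,0,0.0027,0,0,0
-0.0003,0,0.0053,0,0,0
-0.0003,0,0.008,0,0,0
-0.0003,0,0.0107,0,0,0
-0.0003,0,0.0107,0,0,0'|head -4;python3 - <<'E'
from h import *
s=ctrl.state();print(s['position'],s['contact_force'],s['ft_torque'])
E
```

```text
t: 9.3
position: [529.6, -160.8, 104.3]
orientation: [3.142, -0.0, 0.61]
contact_force: [-1.7, 0.9, -2.4]
t: 9.72
position: [529.6, -160.9, 96.9]
orientation: [3.141, -0.0, 0.61]
contact_force: [-1.7, 2.2, 3.1]
[ 529.57651638 -160.91548331   96.92621641] [-1.73509555  2.20062136  3.06374014] [ 0.3718454   0.3340997  -0.03489051]
```

Converted, 3.5 mm is 0.0047, 3 mm is 0.004.

```bash
python3 -m inch '0,-0.0004,0.002,0,0,0
0,-0.0004,0.004,0,0,0
0,-0.0004,0.0047,0,0,0
0,-0.0004,0.0047,0,0,0'|head -4;python3 -m inch '0,0,0.0007,0,0,0
0,0,0.0013,0,0,0
0,0,0.0013,0,0,0
0,0,0.0013,0,0,0'|head -4;python3 -m inch '0,0,0.0007,0,0,0
0,0,0.0007,0,0,0
0,0,0.0007,0,0,0'|head -4;python3 - <<'E'
from h import *
s=ctrl.state();print(s['position'],s['contact_force'],s['ft_torque'])
E
```

```text
t: 10.05
position: [529.5, -160.9, 93.7]
orientation: [3.14, -0.0, 0.61]
contact_force: [-2.3, 0.4, 4.0]
t: 10.38
position: [529.5, -160.9, 92.9]
orientation: [3.14, -0.0, 0.61]
contact_force: [-2.2, 1.9, 5.7]
t: 10.63
position: [529.6, -160.9, 92.7]
orientation: [3.14, -0.001, 0.61]
contact_force: [-2.8, 1.5, 8.7]
[ 529.57362419 -160.8695878    92.69165727] [-2.76948385  1.52385344  8.74807917] [0.36737764 0.63769257 0.00760605]
```

Converted, 1 mm is 0.0013, 0.5 mm is 0.0007.

```bash
python3 -m inch '0,0,0.0007,0,0,0
0,0,0.0013,0,0,0
0,0,0.0013,0,0,0
0,0,0.0013,0,0,0'|head -4;python3 -m inch '0,0,0.0007,0,0,0
0,0,0.0013,0,0,0
0,0,0.0013,0,0,0
0,0,0.0013,0,0,0' - 90
```

```text
t: 10.97
position: [529.6, -160.9, 92.7]
orientation: [3.14, -0.001, 0.61]
contact_force: [-6.3, 3.2, 18.0]
t: 11.3
position: [529.7, -160.9, 92.7]
orientation: [3.139, -0.001, 0.61]
contact_force: [-9.5, 5.0, 26.0]
gripper_width: 20.9
grip_force: 88.0
```

Converted, -0.8 mm is -0.0011, -0.5 mm is -0.0007.

```bash
python3 -m inch '0,0,-0.0007,0,0,0
0,0,-0.0011,0,0,0
0,0,-0.0011,0,0,0
0,0,-0.0011,0,0,0
0,0,-0.0011,0,0,0'
python3 - <<'E'
from h import *
b=snap('wrist','w6.png');a=snap('scene');o=proj(cam('scene'),(530,-160,70)).astype(int)
c=a[o[1]-45:o[1]+45,o[0]-50:o[0]+50]
cv2.imwrite('pics/g6.png',np.hstack([cv2.resize(b,(400,300)),cv2.resize(c,(333,300),interpolation=2)])[:,:,::-1])
E
```

```text
t: 11.72
position: [529.6, -160.9, 92.7]
orientation: [3.14, -0.001, 0.61]
contact_force: [-7.8, 4.2, 20.6]
gripper_width: 21.3
grip_force: 87.3
```

View pics/g6.png

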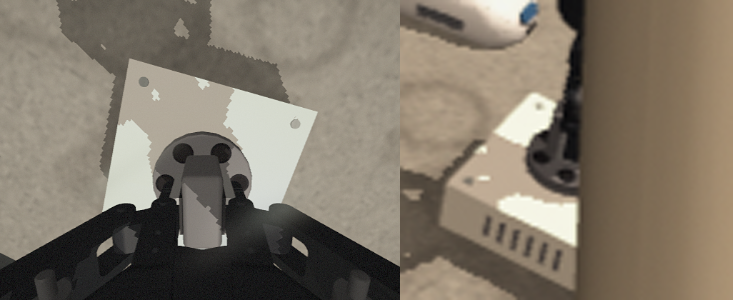

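The picture shows the disc flat on the hub, still gripped, in the wrist view at about (203,170). The rotor stopped firmly at z = 92.7 (expected 92.6) under a steady 20 N press, so I'm handing in.

```bash
python3 -c "
from cell import ctrl
print(ctrl.hand_in())"
```

```text
the job is handed in; nothing more can be done
None
```

The rotor is in the hub with its key in the keyway and the disc flat on the hub top; the arm is still gripping it and pressing it home with about 20 N, and the job was handed in at about 12 s.

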